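Find the socket that fits the marked nut

ROBOT

A 6-joint arm with a two-finger parallel gripper is mounted at the origin on a cart in front of the work surface, level with it; the furniture and walls round the work are solid. World frame = base frame: x ahead of the robot, y to its left, z up, the work surface at z = 0. Lengths are in m, angles in rad, forces in N, time in s.
With the tool pointing down it reaches from about 0.275 to 0.875 m from the base axis. Payload 12.5 kg.
Tool frame: the origin (TCP) lies on the centre line of the jaws, within the pads' length; the fingertips stand 11 mm ahead of it and the grasp point (between the pads) lies 8 mm behind it; z points along the fingers, y is the line along which they close (so a half turn about z gives the same grasp; the last joint's range is limited). The gripper opens to 85 mm and grips with 20 to 120 N. Pads are 22 mm wide; open, the fingers measure 114 mm over their backs; the gripper's body (76 mm by 85 mm) begins 54 mm behind the grasp point. The pads swing forward as they close: fully open they stand 13 mm farther back than shut.
Start: joints at [1.074, 0.351, 1.652, -0, 1.139, -0.085], TCP at [0.22, 0.504, 0.242] pointing down, gripper open.
Joint ranges: [-2.75, 2.75], [-0.79, 2.1], [0.01, 2.65], [-1.57, 4.71], [0.07, 3.14], [-2.87, 2.87]. Speed limits (rad/s): [2.22, 2.22, 2.79, 3.14, 3.14, 3.14].

INTERFACE

Orientations are given as a unit quaternion [x, y, z, w].
In Python, from workcell import bot, viewer gives the robot as it stands.
- The arm moves only by the tool arm_command, never from a script. Its arguments are lists of equal length, an entry for each row: "grip": the closure, from 0 (fully open) to 1 (shut); "offset": the shift along the tool's x, y, z in units of 30 mm (1.0 is 30 mm), a list of three; "turn": the turn about the tool's z in degrees. In form: {"grip": [grip, ...], "offset": [[dx, dy, dz], ...], "turn": [turn, ...]}. A call has 1 to 5 rows; each row is the pose to reach, as a shift and turn from the pose commanded when the call began, along the tool's axes at that moment; what a row does not reach only later rows make up. A row lasts 1/12 s, in which the tool goes at most 41.7 mm and 7.16 degrees, less where a joint would pass 70% of its speed; a pose out of reach is approached as far as the arm can. A call with a gripper value outside its range is refused whole. The fingers move at their own pace and stop on an object; "squeeze" is the grip in N (left out, the last holds). Time passes only in rows, so rows that repeat a pose let the fingers close. It gives the time, the measured TCP pose, the force, the opening and the grip force at its end, in the units of the state.
- bot.read_state(): the state, without advancing time (a new reading comes with each control period).
- viewer.camera(name): name is "scene" or "top"; returns a dict with "image" (400x640x3 uint8, blue, green, red), "z_map" (400x640 float32, m along the optical axis (not along the pixel's ray), 0 where there is no reading), "fx", "fy", "cx", "cy" (pixels), "rvec" (rotation vector, rad) and "tvec" (3), from world to camera coordinates, as OpenCV has them. Camera axes: x right, y down, z forward; pixel columns grow to the right and rows downward; lengths in m; the calibration is good to about 2 mm. A picture is of the moment at which its call begins.
- bot.job_done(): hands the job in; it is judged then, once.
The state is a dict: "t": time; "joint_positions": joint angles; "qd": joint speeds; "joint_torque": joint torques, N m; "tool_pos": TCP position; "orientation": TCP orientation; "force": force on the tool from outside, world axes, zero at the start; "wrist_torque": the same for the moment, N m; "grip_width": finger opening in m; "gripper_force": force on a finger pad.
Only numpy, scipy, OpenCV 4.12 (cv2) and the standard library are available. Lean on these libraries where they do the work, as an engineer would, in place of code of your own. Each camera call takes 0.05 s, during which the arm holds its last target. There are 200 camera calls.

TASK

Find the socket that fits the hex nut standing in the red painted ring on the bearing flange: try the sockets on it one after the other from the smallest up, standing each one that does not fit back upright on the bench. Push the one that fits fully down over the nut until it meets the flange, and finish while still gripping it there, ready to be driven; leave the bolt, the coil spring and the wire cup brush where they are.

Things in the scene. Friction and masses are not known exactly. Their poses are not given: they have to be found in the camera images.
- flange: grey two-stud bearing flange fixed on the bench, a rounded lozenge 210 mm long (y), 92 mm wide, 16 mm thick, a ball bearing in its middle standing to 34 mm. Origin: centre of its underside, z up; the two studs stand at y = +75 and -75 mm
- marked_nut_seat (a point): centre of the red painted ring (56 mm across) on the top face of the flange, 16 mm above the bench; the nut standing on it is the marked one; axes as the flange
- nut_a: one of the flange's two fixed nuts, 10 or 12 mm high, stud 6 mm higher. They differ in size and either may be the marked one. The socket that fits has 1 mm play all round; a smaller one stops on top, at most 3 mm down; a bigger one also goes down but is loose. Origin: centre of its underside; x is square to a flat (60 degree symmetry)
- nut_b: one of the flange's two fixed nuts, 10 or 12 mm high, stud 6 mm higher. They differ in size and either may be the marked one. The socket that fits has 1 mm play all round; a smaller one stops on top, at most 3 mm down; a bigger one also goes down but is loose. Origin: centre of its underside; x is square to a flat (60 degree symmetry)
- socket_small: loose steel socket, the smallest of three, yellow band: round body 27 mm across, 35 mm tall, hexagonal opening below (24 mm deep, mouth bevelled); dark hex adapter on top, 20 mm over flats, 35 to 85 mm above the mouth: grip it on opposite flats. Origin: centre of the mouth, z up; x is square to a flat of adapter and opening (60 degree symmetry). Stands mouth down on the bench
- socket_medium: loose steel socket, the middle one of three, green band: round body 33 mm across, 35 mm tall, hexagonal opening below (24 mm deep, mouth bevelled); dark hex adapter on top, 20 mm over flats, 35 to 85 mm above the mouth: grip it on opposite flats. Origin: centre of the mouth, z up; x is square to a flat of adapter and opening (60 degree symmetry). Stands mouth down on the bench
- socket_large: loose steel socket, the largest of three, blue band: round body 41 mm across, 35 mm tall, hexagonal opening below (24 mm deep, mouth bevelled); dark hex adapter on top, 20 mm over flats, 35 to 85 mm above the mouth: grip it on opposite flats. Origin: centre of the mouth, z up; x is square to a flat of adapter and opening (60 degree symmetry). Stands mouth down on the bench
- cup_brush: bystander: wire cup brush standing on its bristles, 62 mm across, 58 mm tall, loose; origin at the centre of its underside
- bolt_c: bystander: dark bolt lying on the bench, 22x69x26 mm, loose; origin at the centre of its underside
- spring_a: bystander: blue coil spring lying on the bench, 26x49x26 mm, loose; origin at the centre of its underside
There are look-alikes about, which are no part of the job. Leave any orange look-alike of the socket_large alone.

How it is judged:
By the outcome, as a careful person would: the job done as asked, in the order asked, and still so for the second after the job is handed in, while the arm keeps its last pose, push and grip.
It also fails if it takes over 70 s, if anything falls off the work surface, if the arm or the gripper's body presses on something with over 40 N, if the wrist force passes 120 N, or if a joint passes its speed limit or range.

## Working session

There is one attempt and no reset: what is moved stays moved. The work goes in short steps, Python scripts to look and compute and a tool call to move; the robot and the scene stay as the last step left them, time stands still between calls to the robot, and variables do not carry over. Pictures are saved under pics/ and viewed, at most 13 in all, crops included, and the job is handed in when it is done.

Besides the shell and the picture viewer there is one more tool, called after "Request:" by a JSON object that holds its "name" and its "arguments". arm_command: Moves the arm, as the interface text tells. Its arguments: {"type":"object","properties":{"grip":{"type":"array","items":{"type":"number"}},"offset":{"type":"array","items":{"type":"array","items":{"type":"number"}}},"turn":{"type":"array","items":{"type":"number"}},"squeeze":{"type":"number"}},"required":["grip","offset","turn"]}

```bash
mkdir -p pics; cat > h.py <<'E'
import numpy as np, cv2
from workcell import bot, viewer
def world(c,u,v,z=None):
    R,_=cv2.Rodrigues(np.array(c["rvec"],float)); t=np.array(c["tvec"],float).ravel()
    ray=np.array([(u-c["cx"])/c["fx"],(v-c["cy"])/c["fy"],1.])
    o=-R.T@t; d=R.T@ray
    s=(z-o[2])/d[2] if z is not None else c["z_map"][int(v),int(u)]
    return o+s*d
def cloud(c):
    R,_=cv2.Rodrigues(np.array(c["rvec"],float)); t=np.array(c["tvec"],float).ravel()
    v,u=np.mgrid[0:400,0:640]; z=c["z_map"]
    P=np.stack([(u-c["cx"])/c["fx"]*z,(v-c["cy"])/c["fy"]*z,z],-1)
    return (P-t)@R
E
python3 - <<'E'
from h import *
for n in("scene","top"):
    c=viewer.camera(n); cv2.imwrite(f"pics/{n}0.png",c["image"]); np.savez(f"{n}0.npz",**c)
    R,_=cv2.Rodrigues(np.array(c["rvec"],float)); print(n,(-R.T@np.array(c["tvec"]).ravel()).round(3),R[2].round(3),c["fx"])
s=bot.read_state(); print(s)
E
```

```text
scene [ 0.247 -0.474  0.523] [ 0.426  0.689 -0.586] 372.5874238888659
top [0.533 0.115 1.164] [ 0.033 -0.007 -0.999] 483.8926785587165
{'t': 0.1, 'joint_positions': array([ 1.07443066e+00,  3.51175885e-01,  1.65234293e+00, -9.40758623e-06,
        1.13909425e+00, -8.46128845e-02]), 'qd': array([-0.00034124, -0.00250748, -0.00088916, -0.00109893, -0.00055016,
       -0.00166391]), 'joint_torque': array([ 1.37175019e-03, -5.06821167e+01, -2.91879165e+01, -2.85316850e-05,
        2.54925806e-03,  2.04603839e-05]), 'tool_pos': array([0.21997147, 0.50379327, 0.24182232]), 'orientation': array([ 2.04423167e-01,  9.78882479e-01, -4.90054591e-04, -1.42041706e-04]), 'force': array([-0.41583956,  0.45719997,  0.71451134]), 'wrist_torque': array([-0.03241127, -0.00011412,  0.00638366]), 'gripper_force': 0.0, 'grip_width': 0.08529850267343045}
```

View pics/scene0.png

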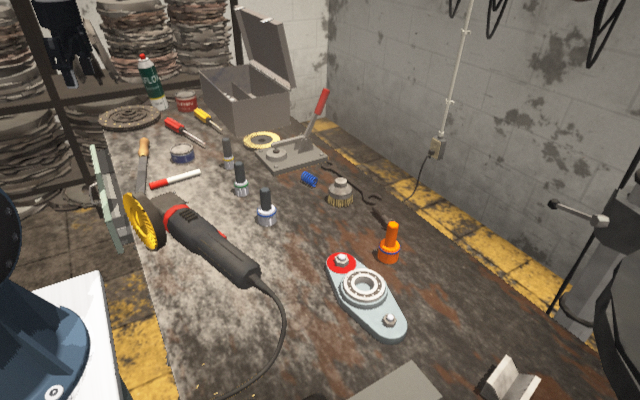

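View pics/top0.png

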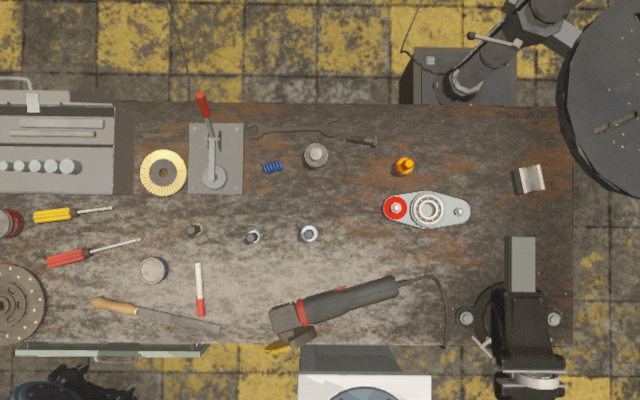

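The sockets in the top picture are yellow at about (193,230), green at (252,237) and blue at (309,233). The orange one at (403,166) is the look-alike. The marked nut is in the red ring at (396,208). I'll confirm this in an enlarged crop.

```bash
python3 - <<'E'
from h import *
c=dict(np.load("top0.npz")); im=c["image"]; s=dict(np.load("scene0.npz"))
f=lambda im,u,v,w,h,k:cv2.resize(im[v:v+h,u:u+w],None,fx=k,fy=k,interpolation=cv2.INTER_CUBIC)
A=np.hstack([f(im,u,v,33,36,8) for u,v in((178,212),(237,218),(293,216))])
B=np.hstack([f(im,380,186,99,49,4), f(s["image"],215,125,98,49,4)])
B=B[:,:792]; B=cv2.copyMakeBorder(B,0,0,0,A.shape[1]-B.shape[1],0)
cv2.imwrite("pics/crop1.png",np.vstack([A,B]))
P=cloud(c)
for n,(u,v) in dict(Y=(193,230),G=(252,237),B=(309,233)).items():
    q=P[v-18:v+18,u-18:u+18].reshape(-1,3); t=q[(q[:,2]>.075)&(q[:,2]<.1)]; print(n,len(t),t.mean(0).round(4),t.min(0).round(4),t.max(0).round(4))
    b=q[(q[:,2]>.012)&(q[:,2]<.045)]; print(b.min(0).round(4),b.max(0).round(4))
q=P[180:240,375:480].reshape(-1,3); 
t=q[(q[:,2]>.011)&(q[:,2]<.02)]; print("fl",cv2.minAreaRect((t[:,:2]*1000).astype(np.float32)))
hsv=cv2.cvtColor(im,cv2.COLOR_BGR2HSV); m=((hsv[...,0]<8)|(hsv[...,0]>172))&(hsv[...,1]>150)&(hsv[...,2]>80)
vv,uu=np.nonzero(m[185:230,375:415]); e=cv2.minEnclosingCircle(np.stack([uu+375,vv+185],-1).astype(np.float32)); print(e, world(c,*e[0],z=.016).round(4))
for z in (0.016,): print(world(c,461,211,z=z))
for u in range(388,405,1): print(P[204:213,u,2].round(3))
E
```

```text
Y 80 [0.4937 0.3975 0.0841] [0.4831 0.3878 0.0751] [0.5033 0.4086 0.0904]
[0.4809 0.3853 0.0122] [0.5068 0.4038 0.0449]
G 73 [0.4782 0.2656 0.0844] [0.4689 0.2552 0.0769] [0.487  0.2766 0.0893]
[0.4613 0.2494 0.014 ] [0.4942 0.2801 0.0448]
B 70 [0.4863 0.1366 0.0846] [0.4771 0.1258 0.0805] [0.4951 0.1459 0.091 ]
[0.4675 0.117  0.0275] [0.5072 0.1568 0.0402]
fl ((545.5932006835938, -141.31729125976562), (91.11688995361328, 206.9337921142578), 8.628742218017578)
((394.7962951660156, 207.8086395263672), 11.448497772216797) [ 0.5474 -0.067   0.016 ]
[ 0.54163042 -0.22449684  0.016     ]
[0.017 0.018 0.018 0.017 0.016 0.02  0.014 0.016 0.016]
[0.02  0.017 0.015 0.017 0.019 0.015 0.018 0.018 0.017]
[0.02  0.023 1.164 0.023 0.018 0.017 0.016 0.015 0.02 ]
[0.023 0.028 0.033 0.026 0.03  0.026 0.027 0.025 0.019]
[0.029 0.028 0.026 0.027 0.024 0.027 0.029 0.025 0.016]
[0.029 0.032 0.035 0.031 0.029 0.029 1.164 0.026 0.016]
[0.032 0.035 0.028 0.031 0.033 0.031 0.028 0.029 0.026]
[0.028 0.032 0.032 0.038 0.032 0.035 0.035 0.029 0.024]
[0.03  0.033 0.035 0.032 0.037 0.034 0.035 0.028 0.027]
[0.027 0.037 0.041 0.037 0.034 0.038 0.028 0.026 0.031]
[0.028 0.035 0.035 0.035 0.033 0.034 0.03  0.03  0.023]
[0.026 0.033 0.03  0.031 0.024 0.028 0.03  0.015 0.017]
[0.019 0.029 0.027 0.027 0.026 0.032 0.015 0.016 0.023]
[0.015 0.02  0.022 0.013 0.013 0.019 0.016 0.016 0.017]
[0.019 0.018 0.022 0.016 0.015 0.016 0.018 0.016 0.012]
[0.019 0.015 0.02  0.019 0.016 0.013 0.018 0.021 0.014]
[0.016 0.023 0.019 0.019 0.019 0.017 0.021 0.018 0.018]
```

View pics/crop1.png

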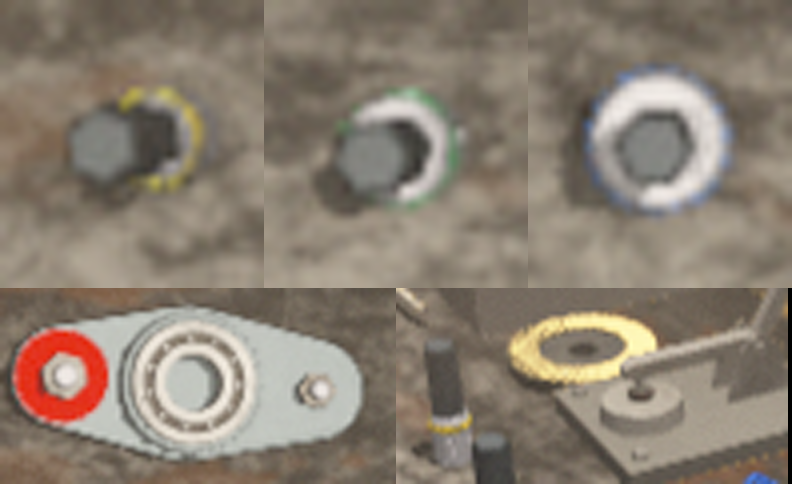

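The crop confirms it: yellow (193,230), green (252,237) and blue (309,233) are the real sockets, and the red ring holds the bigger nut. Next I'll fit the hex angles.

```bash
cat > fit.py <<'E'
from h import *
from scipy.optimize import differential_evolution as DE
def proj(c,p): return cv2.projectPoints(np.array(p,float),np.array(c["rvec"],float),np.array(c["tvec"],float),np.array([[c["fx"],0,c["cx"]],[0,c["fy"],c["cy"]],[0,0,1.]]),None)[0][:,0]
def hexa(x,y,z,yaw,af,n=6):
    a=yaw+(np.arange(n)+.5)*2*np.pi/n; r=af/2/np.cos(np.pi/n); return np.c_[x+r*np.cos(a),y+r*np.sin(a),np.full(n,z)]
def mask(c,pts,box,k=8):
    u,v,w,h=box; q=cv2.convexHull(((proj(c,pts)-[u,v]+.5)*k).astype(np.float32)).astype(np.int32)
    m=np.zeros((h*k,w*k),np.float32); cv2.fillConvexPoly(m,q,1); return cv2.resize(m,(w,h),interpolation=cv2.INTER_AREA)
def chan(c,box,kind):
    u,v,w,h=box; im=c["image"][v:v+h,u:u+w].astype(float)
    return im[...,2]-im[...,1] if kind=="red" else im.mean(2)
E
python3 - <<'E'
from fit import *
T=dict(np.load("top0.npz")); S=dict(np.load("scene0.npz"))
# nut against red ring: residual after linear fit on ring area
def nutcost(p,views,h):
    x,y,yaw,af=p; e=0
    for c,dx,dy in views:
        q=proj(c,[[.5475,-.067,.02]])[0]; box=(int(q[0])-9,int(q[1])-8,19,17)
        ring=mask(c,hexa(.5475,-.067,.016,0,.050,24),box)>.9
        m=mask(c,np.r_[hexa(x+dx,y+dy,.016,yaw,af),hexa(x+dx,y+dy,.016+h,yaw,af),hexa(x+dx,y+dy,.022+h,0,.012,12)],box)[ring]
        I=chan(c,box,"red")[ring]; A=np.c_[m,1-m]; s=np.linalg.lstsq(A,I,rcond=None)[0]; e+=((A@s-I)**2).mean()
    return e
for name,V in(("top",[T]),("scene",[S])):
  for h in(.010,.012):
    r=DE(lambda p:nutcost(p,[(c,0,0) for c in V],h),[(.535,.56),(-.08,-.055),(-.53,.53),(.014,.036)],seed=1,maxiter=60,tol=1e-6)
    print(name,h,r.x.round(4),np.degrees(r.x[2]).round(1),round(r.fun,1))
    print([round(min(nutcost([r.x[0],r.x[1],np.radians(a),af],[(c,0,0) for c in V],h) for af in np.arange(r.x[3]-.003,r.x[3]+.0031,.0005)),0) for a in range(-30,31,5)])
g={}
for n,(x,y) in dict(Y=(.4937,.3975),G=(.4782,.2656),B=(.4863,.1366)).items():
  for nm,c in(("top",T),("scene",S)):
    def cost(p):
        q=proj(c,[[x,y,.085]])[0]; box=(int(q[0])-9,int(q[1])-9,19,19)
        m=mask(c,hexa(p[0],p[1],.085,p[2],.020),box); I=c["image"][box[1]:box[1]+19,box[0]:box[0]+19].astype(float)
        gx=sum(cv2.Sobel(m,cv2.CV_64F,a,1-a)*cv2.Sobel(I[...,1],cv2.CV_64F,a,1-a) for a in(0,1))
        # interior uniform + edges
        w=m>.95; return I[w].var(0).sum()-0.02*np.abs(gx).sum()
    r=DE(cost,[(x-.008,x+.008),(y-.008,y+.008),(-.53,.53)],seed=1,maxiter=60)
    print(n,nm,r.x[:2].round(4),np.degrees(r.x[2]).round(1),round(r.fun,1))
E
```

```text
top 0.01 [ 0.5479 -0.0675 -0.3237  0.0249] -18.5 127.8
[np.float64(224.0), np.float64(167.0), np.float64(148.0), np.float64(146.0), np.float64(172.0), np.float64(241.0), np.float64(310.0), np.float64(405.0), np.float64(441.0), np.float64(444.0), np.float64(396.0), np.float64(312.0), np.float64(224.0)]
top 0.012 [ 0.548  -0.0675 -0.3143  0.0249] -18.0 127.0
[np.float64(223.0), np.float64(165.0), np.float64(148.0), np.float64(156.0), np.float64(176.0), np.float64(254.0), np.float64(307.0), np.float64(402.0), np.float64(442.0), np.float64(445.0), np.float64(392.0), np.float64(321.0), np.float64(223.0)]
scene 0.01 [ 0.5493 -0.0661 -0.352   0.0243] -20.2 165.3
[np.float64(417.0), np.float64(250.0), np.float64(177.0), np.float64(207.0), np.float64(292.0), np.float64(393.0), np.float64(473.0), np.float64(569.0), np.float64(593.0), np.float64(616.0), np.float64(661.0), np.float64(622.0), np.float64(417.0)]
scene 0.012 [ 0.5489 -0.0667 -0.2866  0.0234] -16.4 204.8
[np.float64(578.0), np.float64(355.0), np.float64(245.0), np.float64(236.0), np.float64(282.0), np.float64(358.0), np.float64(468.0), np.float64(589.0), np.float64(675.0), np.float64(737.0), np.float64(775.0), np.float64(836.0), np.float64(578.0)]
Y top [0.4944 0.3998] -4.9 -39.7
Y scene [0.4912 0.3975] -0.0 -127.9
G top [0.4776 0.2653] 3.3 -257.9
G scene [0.4766 0.2655] 23.8 -218.8
B top [0.4859 0.1359] 0.8 -955.5
B scene [0.4864 0.1358] 3.3 -150.4
```

The marked nut sits at about (0.548, -0.067), yaw -18.5°, 24.5 mm over flats. Gripping on the flats will align the sockets, so I'm planning the first moves now.

```bash
cat > plan.py <<'E'
from h import *
def plan(*way, start=None):
    """way: (x,y,z,heading_deg of tool y); prints shift/30mm and turn for each leg"""
    if start is None:
        s=bot.read_state(); x,y=s["orientation"][:2]; p=np.array(s["tool_pos"])
        h=np.degrees(np.arctan2(y*y-x*x,2*x*y)); print("t %.2f now"%s["t"],p.round(4),"h %.1f"%h,"F",s["force"].round(1),"w %.4f"%s["grip_width"])
    else: p=np.array(start[:3]); h=start[3]
    for w in way:
        d=np.array(w[:3])-p; a=np.radians(h)
        print(w,"->",(np.array([-np.sin(a)*d[0]+np.cos(a)*d[1],np.cos(a)*d[0]+np.sin(a)*d[1],-d[2]])/.03).round(3),"turn %.1f"%(h-w[3]), "rows>=%.1f"%max(np.linalg.norm(d)/.0417,abs(h-w[3])/7.16))
        p=np.array(w[:3]); h=w[3]
E
python3 - <<'E'
from plan import *
plan((.494,.3988,.12,58),(.494,.3988,.057,58),(.494,.3988,.18,58),(.548,-.067,.18,41.5),(.548,-.067,.110,41.5),(.548,-.067,.18,41.5),(.494,.3988,.18,58))
print("G");plan((.494,.3988,.12,58),(.4777,.2654,.12,60),start=(.494,.3988,.12,58))
E
```

```text
t 0.10 now [0.22   0.5038 0.2418] h 66.4 F [-0.4  0.5  0.7] w 0.0853
(0.494, 0.3988, 0.12, 58) -> [-9.772  0.448  4.061] turn 8.4 rows>=7.6
(0.494, 0.3988, 0.057, 58) -> [0.  0.  2.1] turn 0.0 rows>=1.5
(0.494, 0.3988, 0.18, 58) -> [ 0.   0.  -4.1] turn 0.0 rows>=2.9
(0.548, -0.067, 0.18, 41.5) -> [ -9.754 -12.214  -0.   ] turn 16.5 rows>=11.2
(0.548, -0.067, 0.11, 41.5) -> [0.    0.    2.333] turn 0.0 rows>=1.7
(0.548, -0.067, 0.18, 41.5) -> [ 0.     0.    -2.333] turn 0.0 rows>=1.7
(0.494, 0.3988, 0.18, 58) -> [12.822  8.94  -0.   ] turn -16.5 rows>=11.2
G
(0.494, 0.3988, 0.12, 58) -> [ 0.  0. -0.] turn 0.0 rows>=0.0
(0.4777, 0.2654, 0.12, 60) -> [-1.896 -4.059 -0.   ] turn -2.0 rows>=3.2
```

Request:
{"name": "arm_command", "arguments": {"grip": [0,0,0,0,0], "offset": [[-1.3,0.05,0.5],[-2.6,0.1,1.0],[-3.9,0.15,1.5],[-5.2,0.2,2.0],[-6.5,0.3,2.5]], "turn": [0,0,0,0,0], "squeeze": 80}}

```text
t: 0.52
tool_pos: [0.4031, 0.4333, 0.1666]
orientation: [0.204, 0.979, -0.0, -0.0]
force: [1.2, 1.9, 0.7]
grip_width: 0.0854
gripper_force: 0.0
```

Request:
{"name": "arm_command", "arguments": {"grip": [0,0,0,0,0], "offset": [[-1.1,0.05,0.5],[-2.2,0.1,1.0],[-3.27,0.15,1.56],[-3.27,0.15,1.56],[-3.27,0.15,1.56]], "turn": [4,8.4,8.4,8.4,8.4]}}

```text
t: 0.93
tool_pos: [0.494, 0.3981, 0.1192]
orientation: [0.277, 0.961, -0.001, -0.001]
force: [-0.7, 0.2, 0.4]
grip_width: 0.0854
gripper_force: 0.0
```

```bash
python3 - <<'E'
from plan import *
plan((.494,.3988,.12,58),(.494,.3988,.057,58))
c=viewer.camera("scene"); cv2.imwrite("pics/s1.png",cv2.resize(c["image"][100:240,160:340],None,fx=4,fy=4,interpolation=cv2.INTER_CUBIC))
E
```

```text
t 0.93 now [0.494  0.3981 0.1192] h 57.9 F [-0.7  0.2  0.4] w 0.0854
(0.494, 0.3988, 0.12, 58) -> [ 0.012  0.021 -0.028] turn -0.1 rows>=0.0
(0.494, 0.3988, 0.057, 58) -> [0.  0.  2.1] turn 0.0 rows>=1.5
```

View pics/s1.png

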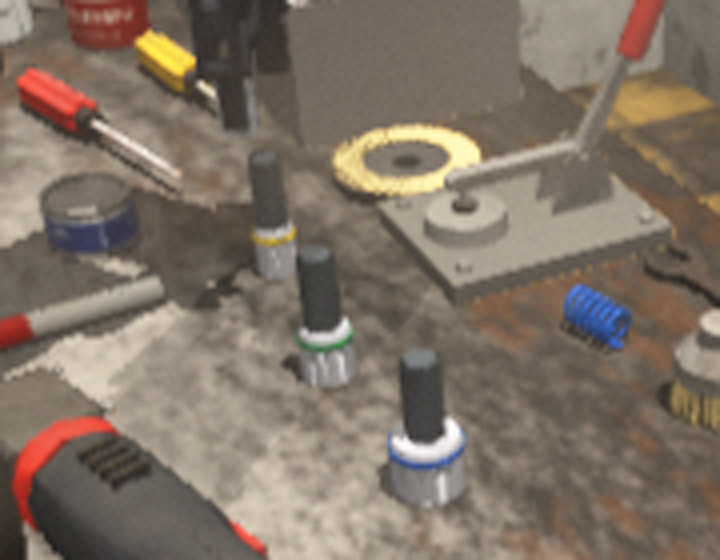

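```bash
python3 - <<'E'
from fit import *
c=viewer.camera("scene")
h=np.radians(58);d=np.array([np.cos(h),np.sin(h),0])*.0425
t=np.array([.494,.398,.119])
print(proj(c,[t,t+d,t-d,[.494,.3988,.085],[.494,.3988,0]]).round(1))
for u,v in((219,127),(208,115),(226,150)): print(world(c,u,v).round(3))
c=viewer.camera("top"); cv2.imwrite("pics/t1.png",cv2.resize(c["image"][150:280,130:330],None,fx=4,fy=4))
E
```

```text
[[224.1 126.1]
 [227.8 119.2]
 [220.  133.4]
 [225.6 138.1]
 [229.6 166.5]]
[0.468 0.349 0.142]
[0.445 0.343 0.179]
[0.488 0.389 0.057]
```

View pics/t1.png

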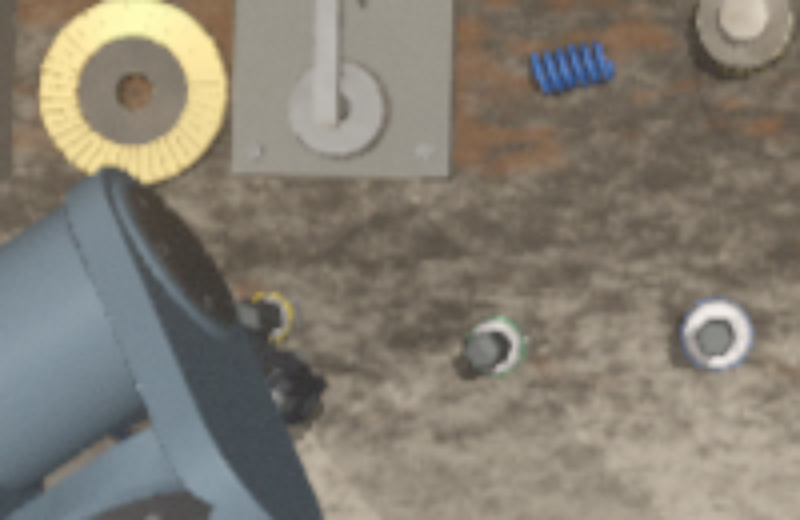

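The near finger sits on the line through the socket, consistent with the model. I'll descend and grip yellow.

Request:
{"name": "arm_command", "arguments": {"grip": [0,0,0,0,0], "offset": [[0.01,0.02,0.7],[0.01,0.02,1.4],[0.01,0.02,2.07],[0.01,0.02,2.07],[0.01,0.02,2.07]], "turn": [0,0,0,0,0]}}

```text
t: 1.5
tool_pos: [0.4926, 0.4004, 0.059]
orientation: [0.275, 0.961, -0.0, -0.0]
force: [-0.2, 0.6, 0.6]
grip_width: 0.0858
gripper_force: 0.0
```

Request:
{"name": "arm_command", "arguments": {"grip": [0.5,0.7,1,1,1], "offset": [[0,0,0],[0,0,0],[0,0,0],[0,0,0],[0,0,0]], "turn": [0,0,0,0,0]}}

```text
t: 1.92
tool_pos: [0.4936, 0.4001, 0.0592]
orientation: [0.276, 0.961, 0.0, 0.0]
force: [-0.3, 0.3, 0.1]
grip_width: 0.0255
gripper_force: 0.2
```

Request:
{"name": "arm_command", "arguments": {"grip": [1,1,1,1,1], "offset": [[0,0,0],[0,0,0],[0,0,0],[0,0,0],[0,0,0]], "turn": [0,0,0,0,0]}}

```text
t: 2.33
tool_pos: [0.4938, 0.4003, 0.0593]
orientation: [0.276, 0.961, 0.0, 0.0]
force: [-1.0, 0.9, 5.6]
grip_width: 0.0202
gripper_force: 78.1
```

Request:
{"name": "arm_command", "arguments": {"grip": [1,1,1,1,1], "offset": [[0,0,-1.2],[0,0,-2.5],[0,0,-3.8],[-0.68,-0.85,-4.1],[-1.37,-1.71,-4.1]], "turn": [0,0,0,0,0]}}

```text
t: 2.75
tool_pos: [0.502, 0.3355, 0.185]
orientation: [0.274, 0.962, 0.002, 0.002]
force: [-0.8, -0.6, -1.8]
grip_width: 0.02
gripper_force: 78.9
```

Request:
{"name": "arm_command", "arguments": {"grip": [1,1,1,1,1], "offset": [[-0.82,-1.03,0],[-1.65,-2.06,0],[-2.47,-3.08,0],[-3.3,-4.11,0],[-4.12,-5.14,0]], "turn": [0,0,0,0,0]}}

```text
t: 3.17
tool_pos: [0.5238, 0.1365, 0.1814]
orientation: [0.276, 0.961, -0.0, -0.0]
force: [1.2, 0.2, -2.4]
grip_width: 0.0204
gripper_force: 78.9
```

Request:
{"name": "arm_command", "arguments": {"grip": [1,1,1,1,1], "offset": [[-0.82,-1.03,0],[-1.65,-2.06,0],[-2.47,-3.08,0],[-3.3,-4.11,0],[-4.12,-5.14,0]], "turn": [0,0,0,0,0]}}

```text
t: 3.58
tool_pos: [0.547, -0.0599, 0.1814]
orientation: [0.276, 0.961, -0.0, -0.0]
force: [1.7, 0.0, -2.0]
grip_width: 0.0203
gripper_force: 78.9
```

Request:
{"name": "arm_command", "arguments": {"grip": [1,1,1,1,1], "offset": [[-0.19,-0.24,0],[-0.19,-0.24,0.7],[-0.19,-0.24,1.4],[-0.19,-0.24,2.1],[-0.19,-0.24,2.3]], "turn": [6,12,16.4,16.4,16.4]}}

```text
t: 4.0
tool_pos: [0.5466, -0.0669, 0.1096]
orientation: [0.41, 0.912, -0.001, -0.002]
force: [-0.4, 0.3, -2.6]
grip_width: 0.0204
gripper_force: 78.8
```

```bash
python3 - <<'E'
from plan import *
plan((.548,-.067,.095,41.5))
c=viewer.camera("scene"); np.savez("s2.npz",**c); A=cv2.resize(c["image"][180:290,290:420],None,fx=4.5,fy=4.5,interpolation=cv2.INTER_CUBIC)
c=viewer.camera("top"); np.savez("t2.npz",**c)
cv2.imwrite("pics/s2.png",A)
E
```

```text
t 4.00 now [ 0.5466 -0.0669  0.1096] h 41.6 F [-0.4  0.3 -2.6] w 0.0204
(0.548, -0.067, 0.095, 41.5) -> [-0.034  0.031  0.487] turn 0.1 rows>=0.4
```

View pics/s2.png

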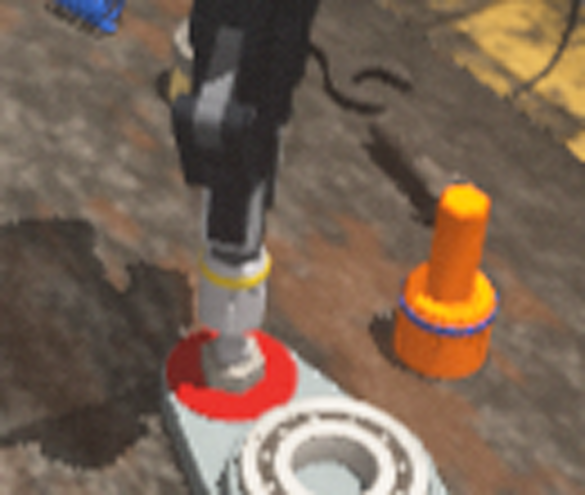

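The yellow socket hangs centred over the marked nut, with its mouth at crop (234,330) and the ring centre at (231,372). I'll lower it gently.

Request:
{"name": "arm_command", "arguments": {"grip": [1,1,1,1,1], "offset": [[-0.03,0.03,0.4],[-0.03,0.03,0.6],[-0.03,0.03,0.7],[-0.03,0.03,0.75],[-0.03,0.03,0.8]], "turn": [0,0,0,0,0]}}

```text
t: 4.52
tool_pos: [0.5498, -0.067, 0.0888]
orientation: [0.41, 0.912, 0.0, 0.0]
force: [1.3, 0.6, -2.4]
grip_width: 0.0201
gripper_force: 78.9
```

Request:
{"name": "arm_command", "arguments": {"grip": [1,1,1,1,1], "offset": [[0,0,0.02],[0,0,0.04],[0,0,0.06],[0,0,0.06],[0,0,0.06]], "turn": [0,0,0,0,0]}}

```text
t: 4.93
tool_pos: [0.5499, -0.0671, 0.0872]
orientation: [0.41, 0.912, 0.0, 0.0]
force: [-0.3, 0.2, 1.1]
grip_width: 0.0202
gripper_force: 79.2
```

Request:
{"name": "arm_command", "arguments": {"grip": [1,1,1,1,1], "offset": [[0.02,-0.02,0.03],[0.03,-0.03,0.06],[0.03,-0.03,0.09],[0.03,-0.03,0.1],[0.03,-0.03,0.1]], "turn": [0,0,0,0,0]}}

```text
t: 5.35
tool_pos: [0.5502, -0.0674, 0.0867]
orientation: [0.41, 0.912, 0.0, 0.002]
force: [-4.4, -1.1, 27.0]
grip_width: 0.0203
gripper_force: 82.1
```

Firm stop at the nut top, mouth about 27.5 mm up with 27 N, so yellow does not fit. I'll return it.

Request:
{"name": "arm_command", "arguments": {"grip": [1,1,1,1,1], "offset": [[0,0,-1.0],[0,0,-2.2],[0,0,-3.3],[1.03,0.72,-3.3],[1.94,1.34,-3.3]], "turn": [0,0,0,0,0]}}

```text
t: 5.77
tool_pos: [0.5406, 0.0034, 0.1849]
orientation: [0.411, 0.912, 0.001, 0.002]
force: [1.1, 0.7, -2.5]
grip_width: 0.0202
gripper_force: 79.4
```

Request:
{"name": "arm_command", "arguments": {"grip": [1,1,1,1,1], "offset": [[1.06,0.73,0],[2.12,1.47,0],[3.17,2.2,0],[4.23,2.94,0],[5.29,3.67,0]], "turn": [0,0,0,0,0]}}

```text
t: 6.18
tool_pos: [0.5161, 0.1968, 0.1829]
orientation: [0.41, 0.912, 0.0, 0.0]
force: [1.3, -0.5, -1.8]
grip_width: 0.0202
gripper_force: 79.4
```

Request:
{"name": "arm_command", "arguments": {"grip": [1,1,1,1,1], "offset": [[1.06,0.73,0],[2.12,1.47,0],[3.17,2.2,0],[4.23,2.94,0],[5.29,3.67,0]], "turn": [0,0,0,0,0]}}

```text
t: 6.6
tool_pos: [0.493, 0.3887, 0.1827]
orientation: [0.41, 0.912, -0.0, -0.0]
force: [1.5, 0.2, -2.2]
grip_width: 0.0205
gripper_force: 79.4
```

Request:
{"name": "arm_command", "arguments": {"grip": [1,1,1,1,1], "offset": [[0.38,0.27,0],[0.38,0.27,0.9],[0.38,0.27,1.9],[0.38,0.27,2.8],[0.38,0.27,3.1]], "turn": [-6,-12,-16.4,-16.4,-16.4]}}

```text
t: 7.02
tool_pos: [0.4903, 0.3996, 0.0857]
orientation: [0.275, 0.961, -0.002, -0.002]
force: [-0.7, 0.0, -1.8]
grip_width: 0.0206
gripper_force: 79.3
```

```bash
python3 - <<'E'
from plan import *
plan((.4938,.4003,.0595,58))
c=viewer.camera("scene"); cv2.imwrite("pics/s3.png",cv2.resize(c["image"][110:200,180:310],None,fx=5,fy=5,interpolation=cv2.INTER_CUBIC))
E
```

```text
t 7.02 now [0.4903 0.3996 0.0857] h 58.0 F [-0.7  0.  -1.8] w 0.0206
(0.4938, 0.4003, 0.0595, 58) -> [-0.085  0.082  0.874] turn 0.0 rows>=0.6
```

View pics/s3.png

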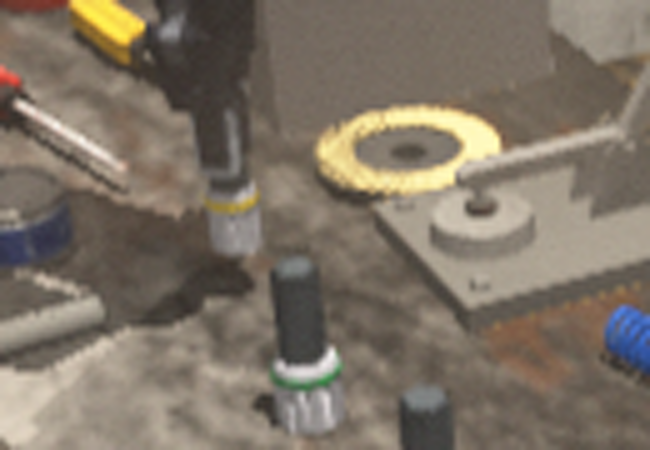

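The yellow socket is still held upright above its old spot, at crop (232,225). Setting it down.

Request:
{"name": "arm_command", "arguments": {"grip": [1,1,1,1,1], "offset": [[0,0,0.4],[0,0,0.7],[0,0,0.8],[0,0,0.84],[0,0,0.84]], "turn": [0,0,0,0,0]}}

```text
t: 7.48
tool_pos: [0.4924, 0.4008, 0.0651]
orientation: [0.276, 0.961, 0.0, 0.0]
force: [-0.1, 0.1, -1.2]
grip_width: 0.0204
gripper_force: 79.4
```

Request:
{"name": "arm_command", "arguments": {"grip": [1,1,1,1,1], "offset": [[0,0,0.02],[0,0,0.04],[0,0,0.05],[0,0,0.05],[0,0,0.05]], "turn": [0,0,0,0,0]}}

```text
t: 7.9
tool_pos: [0.4922, 0.4008, 0.0633]
orientation: [0.276, 0.961, 0.0, 0.0]
force: [-0.1, -0.4, -1.7]
grip_width: 0.0202
gripper_force: 79.4
```

Request:
{"name": "arm_command", "arguments": {"grip": [1,1,1,1,1], "offset": [[0,0,0.04],[0,0,0.08],[0,0,0.11],[0,0,0.13],[0,0,0.14]], "turn": [0,0,0,0,0]}}

```text
t: 8.32
tool_pos: [0.4923, 0.4007, 0.0593]
orientation: [0.276, 0.961, -0.0, 0.0]
force: [-1.8, -2.6, 5.3]
grip_width: 0.0203
gripper_force: 80.2
```

Request:
{"name": "arm_command", "arguments": {"grip": [0.6,0.6,0.5,0.4,0.2], "offset": [[0,0,0],[0,0,0],[0,0,0],[0,0,0],[0,0,0]], "turn": [0,0,0,0,0]}}

```text
t: 8.73
tool_pos: [0.4922, 0.4007, 0.0589]
orientation: [0.276, 0.961, 0.0, 0.0]
force: [0.4, -0.5, -0.2]
grip_width: 0.062
gripper_force: 0.0
```

Request:
{"name": "arm_command", "arguments": {"grip": [0,0,0,0,0], "offset": [[0,0,0],[0,0,-0.8],[0,0,-1.6],[0,0,-2.4],[0,0,-2.4]], "turn": [0,0,0,0,0]}}

```text
t: 9.15
tool_pos: [0.494, 0.402, 0.1358]
orientation: [0.276, 0.961, 0.003, 0.002]
force: [0.8, -0.1, 1.1]
grip_width: 0.0852
gripper_force: 0.0
```

```bash
python3 - <<'E'
from plan import *
plan((.4777,.2654,.13,60),(.4777,.2654,.059,60))
c=viewer.camera("scene"); q=cloud(c)[120:170,205:245].reshape(-1,3); t=q[(q[:,2]>.02)&(q[:,2]<.087)&(abs(q[:,0]-.494)<.03)&(abs(q[:,1]-.4)<.03)]; print(t.mean(0).round(3),t.max(0).round(3))
for a,b in((.02,.035),(.065,.085)): k=t[(t[:,2]>a)&(t[:,2]<b)]; print(len(k),k.mean(0).round(3))
E
```

```text
t 9.15 now [0.494  0.402  0.1358] h 58.0 F [ 0.8 -0.1  1.1] w 0.0852
(0.4777, 0.2654, 0.13, 60) -> [-1.953 -4.149  0.192] turn -2.0 rows>=3.3
(0.4777, 0.2654, 0.059, 60) -> [0.    0.    2.367] turn 0.0 rows>=1.7
[0.49  0.392 0.053] [0.505 0.406 0.085]
56 [0.49  0.39  0.027]
72 [0.491 0.393 0.077]
```

Yellow stands upright. Now the green socket.

Request:
{"name": "arm_command", "arguments": {"grip": [0,0,0,0,0], "offset": [[-0.55,-1.15,0],[-1.1,-2.3,0],[-1.65,-3.4,0],[-1.97,-4.09,0.1],[-1.97,-4.09,0.1]], "turn": [0,0,-1,-2,-2]}}

```text
t: 9.62
tool_pos: [0.476, 0.2615, 0.1266]
orientation: [0.26, 0.966, -0.001, -0.001]
force: [-0.2, 0.3, -0.1]
grip_width: 0.0852
gripper_force: 0.0
```

Request:
{"name": "arm_command", "arguments": {"grip": [0,0,0,0,0], "offset": [[0,0,0.8],[0,0,1.6],[0,0,2.3],[0,0,2.4],[0,0,2.4]], "turn": [0,0,0,0,0]}}

```text
t: 10.03
tool_pos: [0.4765, 0.2653, 0.0546]
orientation: [0.259, 0.966, -0.001, -0.001]
force: [0.0, -0.1, 0.7]
grip_width: 0.0849
gripper_force: 0.0
```

Request:
{"name": "arm_command", "arguments": {"grip": [0.5,0.7,1,1,1], "offset": [[0,0,0],[0,0,0],[0,0,0],[0,0,0],[0,0,0]], "turn": [0,0,0,0,0]}}

```text
t: 10.45
tool_pos: [0.4776, 0.2655, 0.0566]
orientation: [0.259, 0.966, 0.0, 0.0]
force: [-0.2, 0.1, -0.1]
grip_width: 0.0253
gripper_force: 0.0
```

Request:
{"name": "arm_command", "arguments": {"grip": [1,1,1,1,1], "offset": [[0,0,0],[0,0,0],[0,0,0],[0,0,0],[0,0,0]], "turn": [0,0,0,0,0]}}

```text
t: 10.87
tool_pos: [0.4776, 0.2655, 0.0567]
orientation: [0.259, 0.966, 0.0, 0.0]
force: [-2.1, -1.7, 5.3]
grip_width: 0.0197
gripper_force: 77.9
```

```bash
python3 - <<'E'
from plan import *
plan((.549,-.067,.18,60),(.549,-.067,.105,41.5))
E
```

```text
t 10.87 now [0.4776 0.2655 0.0567] h 60.0 F [-2.1 -1.7  5.3] w 0.0197
(0.549, -0.067, 0.18, 60) -> [-7.601 -8.408 -4.111] turn 0.0 rows>=8.7
(0.549, -0.067, 0.105, 41.5) -> [0.  0.  2.5] turn 18.5 rows>=2.6
```

Request:
{"name": "arm_command", "arguments": {"grip": [1,1,1,1,1], "offset": [[0,0,-1.2],[0,0,-2.5],[0,0,-3.8],[-0.7,-0.76,-4.1],[-1.5,-1.66,-4.1]], "turn": [0,0,0,0,0]}}

```text
t: 11.28
tool_pos: [0.4927, 0.2007, 0.1825]
orientation: [0.257, 0.966, 0.002, 0.003]
force: [0.9, -1.0, -2.1]
grip_width: 0.0195
gripper_force: 78.7
```

Request:
{"name": "arm_command", "arguments": {"grip": [1,1,1,1,1], "offset": [[-0.94,-1.04,0],[-1.88,-2.08,0],[-2.82,-3.12,0],[-3.76,-4.16,0],[-4.7,-5.2,0]], "turn": [0,0,0,0,0]}}

```text
t: 11.7
tool_pos: [0.535, -0.006, 0.1791]
orientation: [0.259, 0.966, 0.0, 0.0]
force: [1.8, -0.5, -1.4]
grip_width: 0.0194
gripper_force: 78.6
```

Request:
{"name": "arm_command", "arguments": {"grip": [1,1,1,1,1], "offset": [[-0.9,-1.0,0],[-1.4,-1.55,0],[-1.4,-1.55,1.0],[-1.4,-1.55,1.9],[-1.4,-1.55,2.4]], "turn": [6,12,18.5,18.5,18.5]}}

```text
t: 12.12
tool_pos: [0.5469, -0.0657, 0.1045]
orientation: [0.412, 0.911, -0.0, -0.001]
force: [-1.3, -0.1, -2.4]
grip_width: 0.0195
gripper_force: 78.6
```

Request:
{"name": "arm_command", "arguments": {"grip": [1,1], "offset": [[0,0,0],[0,0,0]], "turn": [0,0]}}

```text
t: 12.28
tool_pos: [0.548, -0.0652, 0.1069]
orientation: [0.411, 0.912, -0.0, -0.001]
force: [0.3, 0.0, -2.0]
grip_width: 0.0196
gripper_force: 78.6
```

```bash
cat > chk.py <<'E'
import sys
from fit import *
from plan import plan
# visible socket body versus nut: fit socket body (cylinder) position in scene camera via depth, top camera via depth
plan((.549,-.067,.105,41.5))
c=viewer.camera("scene"); cv2.imwrite("pics/%s.png"%sys.argv[1],cv2.resize(c["image"][200:290,290:420],None,fx=5,fy=5,interpolation=cv2.INTER_CUBIC))
E
python3 chk.py s4
```

```text
t 12.28 now [ 0.548  -0.0652  0.1069] h 41.5 F [ 0.3  0.  -2. ] w 0.0196
(0.549, -0.067, 0.105, 41.5) -> [-0.066 -0.016  0.064] turn 0.0 rows>=0.1
```

View pics/s4.png

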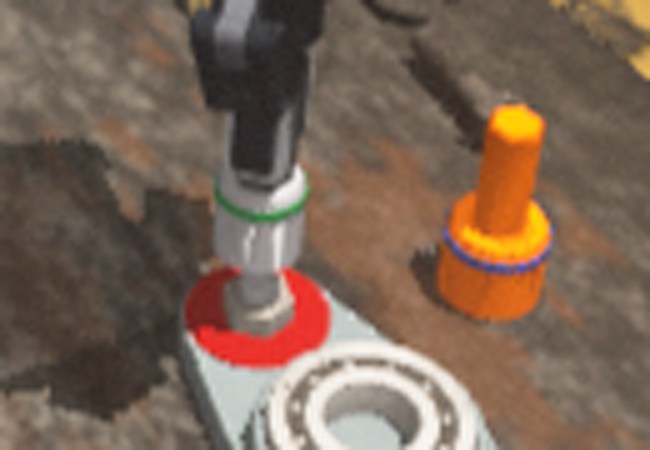

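Green hangs centred over the nut, with its body axis at crop x 259 against the ring centre at (259,315). Lowering.

Request:
{"name": "arm_command", "arguments": {"grip": [1,1,1,1,1], "offset": [[-0.05,-0.01,0.3],[-0.05,-0.01,0.55],[-0.05,-0.01,0.65],[-0.05,-0.01,0.7],[-0.05,-0.01,0.72]], "turn": [0,0,0,0,0]}}

```text
t: 12.75
tool_pos: [0.5489, -0.0665, 0.0851]
orientation: [0.411, 0.912, -0.0, -0.0]
force: [0.4, 0.0, -1.4]
grip_width: 0.0192
gripper_force: 78.7
```

Request:
{"name": "arm_command", "arguments": {"grip": [1,1,1,1,1], "offset": [[0,0,0.03],[0,0,0.06],[0,0,0.09],[0,0,0.11],[0,0,0.11]], "turn": [0,0,0,0,0]}}

```text
t: 13.17
tool_pos: [0.5496, -0.0666, 0.0839]
orientation: [0.411, 0.912, 0.0, 0.001]
force: [-5.6, 1.7, 18.7]
grip_width: 0.0194
gripper_force: 80.4
```

Stopped on top with a side force of -5.6 N in x, which could be off-centre on the bevel. I'll search sideways with light pressure.

Request:
{"name": "arm_command", "arguments": {"grip": [1,1,1,1,1], "offset": [[0.01,-0.01,-0.02],[0.02,-0.02,-0.02],[0.03,-0.03,-0.02],[0.04,-0.04,-0.02],[0.04,-0.04,-0.02]], "turn": [0,0,0,0,0]}}

```text
t: 13.58
tool_pos: [0.5488, -0.0666, 0.0842]
orientation: [0.411, 0.912, 0.001, 0.002]
force: [1.7, 1.5, 7.5]
grip_width: 0.0196
gripper_force: 79.6
```

Request:
{"name": "arm_command", "arguments": {"grip": [1,1,1,1,1], "offset": [[0,0,0.03],[0,0,0.04],[0,0,0.05],[0,0,0.05],[0,0,0.05]], "turn": [-2,-4,-6,-8,-8]}}

```text
t: 14.0
tool_pos: [0.5485, -0.0669, 0.0836]
orientation: [0.345, 0.939, 0.0, 0.002]
force: [-5.9, 0.5, 22.4]
grip_width: 0.0193
gripper_force: 80.2
```

```bash
python3 - <<'E'
from plan import *
plan(); s=bot.read_state(); print(s["wrist_torque"].round(3))
E
```

```text
t 14.00 now [ 0.5485 -0.0669  0.0836] h 49.6 F [-5.9  0.5 22.4] w 0.0193
[-0.219  1.116 -0.067]
```

Request:
{"name": "arm_command", "arguments": {"grip": [1,1,1,1,1], "offset": [[0.01,-0.01,-0.02],[0.01,-0.01,-0.02],[0.01,-0.01,-0.02],[0.01,-0.01,-0.02],[0.01,-0.01,-0.02]], "turn": [3,6,9,12,14]}}

```text
t: 14.42
tool_pos: [0.5483, -0.0673, 0.0832]
orientation: [0.459, 0.889, 0.0, 0.002]
force: [-0.1, -3.9, 6.1]
grip_width: 0.0196
gripper_force: 80.4
```

```bash
python3 - <<'E'
from fit import *
from plan import *
plan(); s=bot.read_state(); print(s["wrist_torque"].round(3))
S=viewer.camera("scene")
S0=dict(np.load("scene0.npz"))
# socket body cylinder axis in scene: horizontal edges per row vs red-ring/nut centre
for z in (.016,): print("ring",proj(S,[[.548,-.067,z]]).round(1))
p=np.array([.5487,-.067,.0])
for z in(.0275,.045,.0625): print("exp centre z",z,proj(S,[[.5487,-.067,z]]).round(1), "ring pts", proj(S,hexa(.5487,-.067,z,0,.033,24)).min(0).round(1),proj(S,hexa(.5487,-.067,z,0,.033,24)).max(0).round(1))
cv2.imwrite("pics/s5.png",cv2.resize(S["image"][225:285,310:380],None,fx=10,fy=10,interpolation=cv2.INTER_CUBIC))
E
```

```text
t 14.42 now [ 0.5483 -0.0673  0.0832] h 35.4 F [-0.1 -3.9  6.1] w 0.0196
[-0.954 -0.077  0.068]
ring [[340.5 262.6]]
exp centre z 0.0275 [[341.1 258.1]] ring pts [332.3 251.9] [350.  264.4]
exp centre z 0.045 [[341.7 251.3]] ring pts [332.7 245.2] [350.7 257.6]
exp centre z 0.0625 [[342.2 244.2]] ring pts [333.1 238.2] [351.3 250.5]
```

View pics/s5.png

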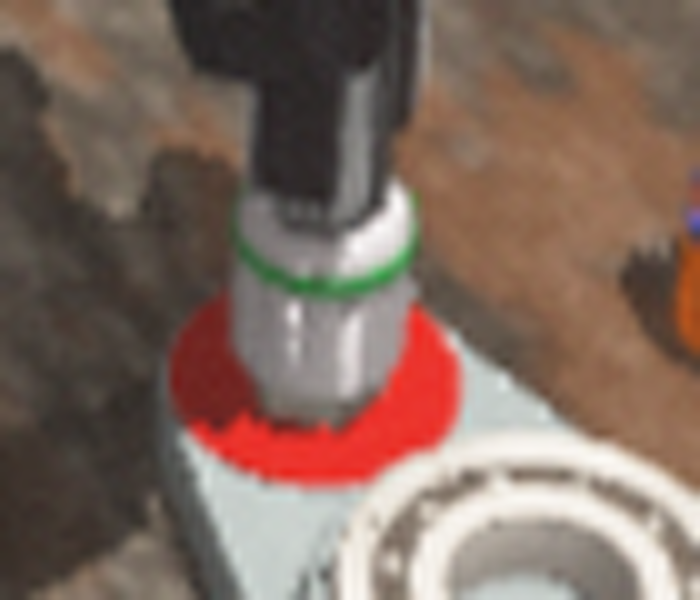

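Ring centre at crop (315,383), socket body centre at about x 322, mouth still on the nut top. The sizes suggest medium is plausible, so I'll circle around at the nominal yaw with light pressure before ruling it out.

Request:
{"name": "arm_command", "arguments": {"grip": [1,1,1,1,1], "offset": [[0,0,0.02],[0.05,0,0.03],[0.015,0.05,0.03],[-0.04,0.03,0.03],[-0.04,-0.03,0.03]], "turn": [-6,-6,-6,-6,-6]}}

```text
t: 14.88
tool_pos: [0.5484, -0.0683, 0.0831]
orientation: [0.411, 0.912, 0.001, 0.002]
force: [2.1, 6.2, 13.8]
grip_width: 0.0192
gripper_force: 80.1
```

Request:
{"name": "arm_command", "arguments": {"grip": [1,1,1,1,1], "offset": [[0.03,-0.02,0.02],[0.055,-0.02,0.02],[0.055,-0.02,0.02],[0.04,0.03,0.02],[0.04,0.03,0.02]], "turn": [0,0,0,0,0]}}

```text
t: 15.3
tool_pos: [0.5486, -0.0674, 0.083]
orientation: [0.411, 0.912, 0.0, 0.002]
force: [-3.6, -3.1, 22.9]
grip_width: 0.0195
gripper_force: 81.1
```

Request:
{"name": "arm_command", "arguments": {"grip": [1,1,1,1,1], "offset": [[0,-0.02,0.02],[0,-0.02,0.03],[0,-0.02,0.03],[0,-0.02,0.03],[0,-0.02,0.03]], "turn": [-3,-5,0,4,5]}}

```text
t: 15.72
tool_pos: [0.5486, -0.0678, 0.0827]
orientation: [0.452, 0.892, 0.0, 0.003]
force: [-3.4, -2.5, 28.8]
grip_width: 0.0195
gripper_force: 85.4
```

Request:
{"name": "arm_command", "arguments": {"grip": [1,1,1,1,1], "offset": [[0,0,0.01],[0,0,0.02],[0,0,0.02],[0,0,0.02],[0,0,0.02]], "turn": [-2,-5,-5,-5,-5]}}

```text
t: 16.13
tool_pos: [0.5486, -0.0677, 0.0826]
orientation: [0.411, 0.912, 0.001, 0.003]
force: [-7.1, -1.9, 34.1]
grip_width: 0.0195
gripper_force: 79.4
```

```bash
python3 - <<'E'
from fit import *
from plan import *
plan(); s=bot.read_state(); print(s["wrist_torque"].round(3))
# other nut size, and self-check of estimator on contrast grey; refine marked nut from averaged initial images
T=dict(np.load("top0.npz")); S=dict(np.load("scene0.npz"))
def cost(p,c,h):
    x,y,yaw,af=p
    q=proj(c,[[.5475,-.067,.02]])[0]; box=(int(q[0])-9,int(q[1])-8,19,17)
    ring=mask(c,hexa(.5475,-.067,.016,0,.050,24),box)>.9
    m=mask(c,np.r_[hexa(x,y,.016,yaw,af),hexa(x,y,.016+h,yaw,af),hexa(x,y,.022+h,0,af*.6,12)],box)
    m=cv2.GaussianBlur(m,(0,0),.4)[ring]
    im=c["image"][box[1]:box[1]+17,box[0]:box[0]+19].astype(float)
    I=((im[...,2]-im[...,1])/(im.sum(2)+20))[ring]; A=np.c_[m,1-m]; s=np.linalg.lstsq(A,I,rcond=None)[0]; return 1e4*((A@s-I)**2).mean()
for nm,c in(("top",T),("scene",S)):
  for h in(.010,.012):
    print(nm,h,[(a,)+min((round(cost([x,y,np.radians(a),af],c,h),1),round(af*1e3,1)) for af in np.arange(.021,.0275,.0005) for x,y in [(r.x[0],r.x[1])]) for a in range(-30,30,6) for r in [DE(lambda p:cost([p[0],p[1],np.radians(a),p[2]],c,h),[(.543,.553),(-.073,-.061),(.02,.028)],seed=0,maxiter=15,popsize=8)]])
E
```

```text
t 16.13 now [ 0.5486 -0.0677  0.0826] h 41.5 F [-7.1 -1.9 34.1] w 0.0195
[-0.268  1.345 -0.415]
top 0.01 [(-30, np.float64(19.3), np.float64(25.0)), (-24, np.float64(12.7), np.float64(25.0)), (-18, np.float64(9.5), np.float64(25.5)), (-12, np.float64(10.9), np.float64(25.0)), (-6, np.float64(17.5), np.float64(25.0)), (0, np.float64(27.6), np.float64(25.0)), (6, np.float64(39.7), np.float64(25.5)), (12, np.float64(43.7), np.float64(25.0)), (18, np.float64(39.3), np.float64(25.5)), (24, np.float64(29.6), np.float64(25.0))]
top 0.012 [(-30, np.float64(19.9), np.float64(25.0)), (-24, np.float64(13.1), np.float64(25.0)), (-18, np.float64(8.2), np.float64(25.0)), (-12, np.float64(11.7), np.float64(25.0)), (-6, np.float64(19.3), np.float64(25.0)), (0, np.float64(30.8), np.float64(25.0)), (6, np.float64(40.9), np.float64(25.0)), (12, np.float64(43.3), np.float64(25.0)), (18, np.float64(39.4), np.float64(25.0)), (24, np.float64(30.6), np.float64(25.0))]
scene 0.01 [(-30, np.float64(21.3), np.float64(25.0)), (-24, np.float64(10.5), np.float64(24.5)), (-18, np.float64(8.8), np.float64(24.0)), (-12, np.float64(13.9), np.float64(24.0)), (-6, np.float64(22.7), np.float64(24.0)), (0, np.float64(31.1), np.float64(24.0)), (6, np.float64(38.8), np.float64(24.0)), (12, np.float64(42.7), np.float64(24.0)), (18, np.float64(43.6), np.float64(24.5)), (24, np.float64(41.5), np.float64(25.0))]
scene 0.012 [(-30, np.float64(31.2), np.float64(25.0)), (-24, np.float64(14.6), np.float64(24.0)), (-18, np.float64(8.9), np.float64(23.5)), (-12, np.float64(10.1), np.float64(23.5)), (-6, np.float64(18.9), np.float64(23.0)), (0, np.float64(28.5), np.float64(23.5)), (6, np.float64(39.5), np.float64(23.0)), (12, np.float64(46.0), np.float64(24.0)), (18, np.float64(48.3), np.float64(24.5)), (24, np.float64(45.4), np.float64(25.0))]
```

Request:
{"name": "arm_command", "arguments": {"grip": [1,1,1,1,1], "offset": [[0,0,-0.05],[0.02,-0.025,-0.05],[0.035,-0.04,-0.04],[0.035,-0.04,-0.02],[0.035,-0.04,-0.02]], "turn": [0,0,0,0,0]}}

```text
t: 16.55
tool_pos: [0.5481, -0.0677, 0.0828]
orientation: [0.411, 0.912, 0.001, 0.004]
force: [1.2, -0.2, 24.1]
grip_width: 0.0197
gripper_force: 80.6
```

Request:
{"name": "arm_command", "arguments": {"grip": [1,1,1,1,1], "offset": [[0.02,-0.02,0],[0.035,-0.04,0],[0.035,-0.04,0],[0.035,-0.04,0],[0.035,-0.04,0]], "turn": [0,0,0,0,0]}}

```text
t: 16.97
tool_pos: [0.5476, -0.0677, 0.0829]
orientation: [0.411, 0.912, 0.001, 0.006]
force: [7.1, 0.9, 19.2]
grip_width: 0.0195
gripper_force: 79.9
```

Centred (Fx crosses zero at x≈0.548), yaw swept ±8°, 24–34 N down, and the mouth stays about 2 mm down on the bevel. Green does not fit, so I'll take it back.

Request:
{"name": "arm_command", "arguments": {"grip": [1,1,1,1,1], "offset": [[0,0,-0.6],[0,0,-1.6],[0,0,-2.8],[0,0,-3.4],[0,0,-3.4]], "turn": [0,0,0,0,0]}}

```text
t: 17.38
tool_pos: [0.5451, -0.0673, 0.1858]
orientation: [0.411, 0.912, 0.001, 0.004]
force: [0.6, -0.5, -1.2]
grip_width: 0.0193
gripper_force: 80.1
```

```bash
python3 - <<'E'
from plan import *
plan((.4776,.2655,.18,41.5),(.4776,.2655,.065,60))
E
```

```text
t 17.38 now [ 0.5451 -0.0673  0.1858] h 41.5 F [ 0.6 -0.5 -1.2] w 0.0193
(0.4776, 0.2655, 0.18, 41.5) -> [9.798 5.668 0.193] turn 0.0 rows>=8.1
(0.4776, 0.2655, 0.065, 60) -> [0.    0.    3.833] turn -18.5 rows>=2.8
```

Request:
{"name": "arm_command", "arguments": {"grip": [1,1,1,1,1], "offset": [[1.1,0.64,0],[2.2,1.28,0],[3.3,1.92,0],[4.4,2.56,0],[5.5,3.2,0]], "turn": [0,0,0,0,0]}}

```text
t: 17.8
tool_pos: [0.5046, 0.1218, 0.1805]
orientation: [0.411, 0.912, -0.0, -0.0]
force: [0.9, 0.5, -1.9]
grip_width: 0.0193
gripper_force: 80.1
```

Request:
{"name": "arm_command", "arguments": {"grip": [1,1,1,1,1], "offset": [[1.1,0.64,0],[2.2,1.28,0],[3.3,1.9,0],[4.3,2.47,0],[4.3,2.47,0]], "turn": [0,0,-6,-12,-18.5]}}

```text
t: 18.22
tool_pos: [0.4739, 0.2706, 0.1804]
orientation: [0.255, 0.967, 0.0, -0.0]
force: [-0.2, -0.6, -1.8]
grip_width: 0.0193
gripper_force: 80.1
```

Request:
{"name": "arm_command", "arguments": {"grip": [1,1,1,1,1], "offset": [[0,0,1.0],[0,0,2.2],[0,0,3.3],[0,0,3.7],[0,0,3.8]], "turn": [0,0,0,0,0]}}

```text
t: 18.63
tool_pos: [0.4741, 0.2652, 0.0647]
orientation: [0.259, 0.966, -0.002, -0.002]
force: [-1.1, 0.1, -1.6]
grip_width: 0.0193
gripper_force: 80.0
```

Request:
{"name": "arm_command", "arguments": {"grip": [1,1], "offset": [[0,0,0],[0,0,0]], "turn": [0,0]}}

```text
t: 18.8
tool_pos: [0.4765, 0.2663, 0.0687]
orientation: [0.259, 0.966, 0.001, 0.001]
force: [-0.1, 0.4, -2.2]
grip_width: 0.0195
gripper_force: 80.0
```

Contact is expected near z=0.0567, so I need about 12 mm more.

Request:
{"name": "arm_command", "arguments": {"grip": [1,1,1,1,1], "offset": [[0,0,0.15],[0,0,0.25],[0,0,0.32],[0,0,0.36],[0,0,0.38]], "turn": [0,0,0,0,0]}}

```text
t: 19.22
tool_pos: [0.4759, 0.266, 0.0566]
orientation: [0.259, 0.966, 0.0, 0.0]
force: [-4.4, -2.5, 13.3]
grip_width: 0.0196
gripper_force: 81.6
```

Request:
{"name": "arm_command", "arguments": {"grip": [1,1,1,1], "offset": [[0,0,0.02],[0,0,0.03],[0,0,0.04],[0,0,0.04]], "turn": [0,0,0,0]}}

```text
t: 19.55
tool_pos: [0.476, 0.2661, 0.0566]
orientation: [0.259, 0.966, 0.0, 0.0]
force: [-7.2, -3.5, 21.6]
grip_width: 0.0193
gripper_force: 82.6
```

Seated on the bench at z 0.0566. I'll ease the push, then release and rise.

Request:
{"name": "arm_command", "arguments": {"grip": [1,1,0.6,0.5,0.4], "offset": [[0,0,-0.06],[0,0,-0.08],[0,0,-0.08],[0,0,-0.08],[0,0,-0.08]], "turn": [0,0,0,0,0]}}

```text
t: 19.97
tool_pos: [0.4757, 0.266, 0.0571]
orientation: [0.259, 0.966, -0.0, 0.0]
force: [1.2, 0.3, 0.0]
grip_width: 0.0511
gripper_force: 0.0
```

Request:
{"name": "arm_command", "arguments": {"grip": [0,0,0,0,0], "offset": [[0,0,0],[0,0,0],[0,0,-0.8],[0,0,-1.6],[0,0,-2.4]], "turn": [0,0,0,0,0]}}

```text
t: 20.38
tool_pos: [0.4754, 0.2658, 0.1298]
orientation: [0.259, 0.966, -0.0, -0.0]
force: [-0.1, 0.1, 0.4]
grip_width: 0.0852
gripper_force: 0.0
```

Request:
{"name": "arm_command", "arguments": {"grip": [0], "offset": [[0,0,0]], "turn": [0]}}

```text
t: 20.47
tool_pos: [0.4775, 0.2668, 0.1333]
orientation: [0.259, 0.966, 0.002, 0.002]
force: [0.5, -0.0, 0.3]
grip_width: 0.0856
gripper_force: 0.0
```

```bash
python3 - <<'E'
from plan import *
plan((.4861,.1359,.13,61),(.4861,.1359,.057,61))
c=viewer.camera("scene"); q=cloud(c)[130:210,215:275].reshape(-1,3)
t=q[(abs(q[:,0]-.477)<.03)&(abs(q[:,1]-.265)<.03)]
for a,b in((.01,.03),(.065,.087)): k=t[(t[:,2]>a)&(t[:,2]<b)]; print(len(k),k.mean(0).round(3))
E
```

```text
t 20.47 now [0.4775 0.2668 0.1333] h 60.0 F [ 0.5 -0.   0.3] w 0.0856
(0.4861, 0.1359, 0.13, 61) -> [-2.43  -3.637  0.109] turn -1.0 rows>=3.1
(0.4861, 0.1359, 0.057, 61) -> [0.    0.    2.433] turn 0.0 rows>=1.8
98 [0.473 0.254 0.02 ]
95 [0.474 0.261 0.077]
```

Green stands upright. Now blue.

Request:
{"name": "arm_command", "arguments": {"grip": [0,0,0,0,0], "offset": [[-0.75,-1.1,0],[-1.5,-2.2,0],[-2.2,-3.3,0],[-2.46,-3.59,0],[-2.46,-3.59,0]], "turn": [0,0,-1,-1,-1]}}

```text
t: 20.93
tool_pos: [0.4856, 0.1334, 0.1284]
orientation: [0.252, 0.968, -0.0, -0.001]
force: [-0.4, 0.1, 0.3]
grip_width: 0.0855
gripper_force: 0.0
```

Request:
{"name": "arm_command", "arguments": {"grip": [0,0,0,0,0], "offset": [[0,0,0.8],[0,0,1.6],[0,0,2.3],[0,0,2.42],[0,0,2.42]], "turn": [0,0,0,0,0]}}

```text
t: 21.35
tool_pos: [0.4848, 0.1364, 0.0553]
orientation: [0.25, 0.968, -0.001, -0.001]
force: [-0.1, 0.2, -0.1]
grip_width: 0.0853
gripper_force: 0.0
```

Request:
{"name": "arm_command", "arguments": {"grip": [0.5,0.7,1,1,1], "offset": [[0,0,0],[0,0,0],[0,0,0],[0,0,0],[0,0,0]], "turn": [0,0,0,0,0]}}

```text
t: 21.77
tool_pos: [0.486, 0.1359, 0.0572]
orientation: [0.25, 0.968, 0.0, 0.0]
force: [0.4, -0.4, -0.2]
grip_width: 0.0255
gripper_force: 0.0
```

Request:
{"name": "arm_command", "arguments": {"grip": [1,1,1,1,1], "offset": [[0,0,0],[0,0,0],[0,0,0],[0,0,0],[0,0,0]], "turn": [0,0,0,0,0]}}

```text
t: 22.18
tool_pos: [0.4861, 0.1358, 0.0573]
orientation: [0.25, 0.968, 0.0, 0.0]
force: [-1.1, -0.6, 5.9]
grip_width: 0.0193
gripper_force: 78.3
```

```bash
python3 - <<'E'
from plan import *
plan((.548,-.0675,.18,61),(.548,-.0675,.105,42))
E
```

```text
t 22.18 now [0.4861 0.1358 0.0573] h 61.0 F [-1.1 -0.6  5.9] w 0.0193
(0.548, -0.0675, 0.18, 61) -> [-5.09  -4.927 -4.091] turn -0.0 rows>=5.9
(0.548, -0.0675, 0.105, 42) -> [0.  0.  2.5] turn 19.0 rows>=2.7
```

Request:
{"name": "arm_command", "arguments": {"grip": [1,1,1,1,1], "offset": [[0,0,-1.2],[0,0,-2.5],[0,0,-3.8],[-0.75,-0.72,-4.1],[-1.5,-1.45,-4.1]], "turn": [0,0,0,0,0]}}

```text
t: 22.6
tool_pos: [0.5054, 0.0761, 0.1831]
orientation: [0.249, 0.968, 0.001, 0.003]
force: [0.7, -0.8, -3.4]
grip_width: 0.0192
gripper_force: 78.9
```

Request:
{"name": "arm_command", "arguments": {"grip": [1,1,1,1,1], "offset": [[-0.9,-0.87,0],[-1.8,-1.74,0],[-2.7,-2.6,0],[-3.59,-3.48,0],[-3.59,-3.48,0]], "turn": [0,0,6,12,19]}}

```text
t: 23.02
tool_pos: [0.5488, -0.0729, 0.1796]
orientation: [0.411, 0.912, -0.0, 0.001]
force: [0.1, -0.4, -2.0]
grip_width: 0.0195
gripper_force: 78.8
```

Request:
{"name": "arm_command", "arguments": {"grip": [1,1,1,1,1], "offset": [[0,0,0.8],[0,0,1.6],[0,0,2.4],[0,0,2.5],[0,0,2.5]], "turn": [0,0,0,0,0]}}

```text
t: 23.43
tool_pos: [0.5468, -0.0674, 0.1037]
orientation: [0.407, 0.914, -0.0, -0.001]
force: [-0.1, 0.2, -1.1]
grip_width: 0.0188
gripper_force: 78.8
```

Request:
{"name": "arm_command", "arguments": {"grip": [1,1], "offset": [[0,0,0],[0,0,0]], "turn": [0,0]}}

```text
t: 23.6
tool_pos: [0.5484, -0.0677, 0.1061]
orientation: [0.407, 0.914, 0.0, 0.001]
force: [0.0, 0.2, -1.6]
grip_width: 0.019
gripper_force: 78.8
```

```bash
python3 chk.py s6
```

```text
t 23.60 now [ 0.5484 -0.0677  0.1061] h 42.0 F [ 0.   0.2 -1.6] w 0.0190
(0.549, -0.067, 0.105, 41.5) -> [0.005 0.03  0.037] turn 0.5 rows>=0.1
```

View pics/s6.png

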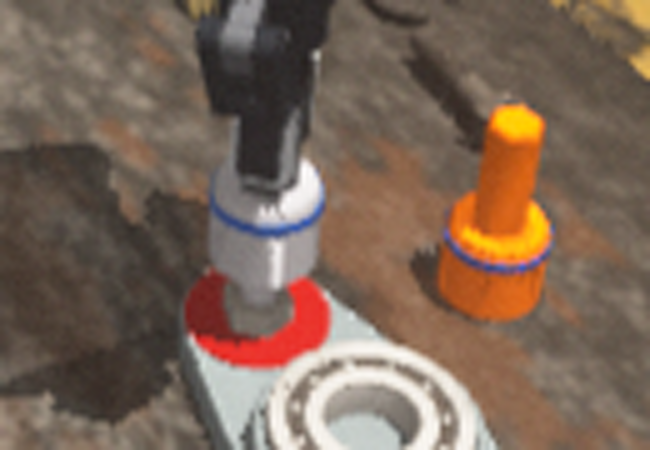

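Blue is centred over the nut: body axis at crop x≈265, which is about 257 at nut level after the perspective lean, against 259 for the ring. Lowering.

Request:
{"name": "arm_command", "arguments": {"grip": [1,1,1,1,1], "offset": [[0,0,0.3],[0,0,0.55],[0,0,0.65],[0,0,0.72],[0,0,0.76]], "turn": [0,0,0,0,0]}}

```text
t: 24.07
tool_pos: [0.5477, -0.0676, 0.0815]
orientation: [0.407, 0.914, -0.0, 0.0]
force: [0.5, -0.0, -0.9]
grip_width: 0.0193
gripper_force: 79.0
```

Request:
{"name": "arm_command", "arguments": {"grip": [1,1,1,1,1], "offset": [[0,0,0.03],[0,0,0.06],[0,0,0.08],[0,0,0.1],[0,0,0.1]], "turn": [0,0,0,0,0]}}

```text
t: 24.48
tool_pos: [0.5478, -0.0676, 0.0789]
orientation: [0.407, 0.914, 0.0, 0.0]
force: [1.6, -0.9, -2.2]
grip_width: 0.019
gripper_force: 79.0
```

Blue passes over the nut without resistance. Pushing it fully down.

Request:
{"name": "arm_command", "arguments": {"grip": [1,1,1,1,1], "offset": [[0,0,0.05],[0,0,0.1],[0,0,0.14],[0,0,0.17],[0,0,0.19]], "turn": [0,0,0,0,0]}}

```text
t: 24.9
tool_pos: [0.5479, -0.0677, 0.0733]
orientation: [0.407, 0.914, 0.0, 0.0]
force: [-0.1, -1.7, 8.3]
grip_width: 0.0188
gripper_force: 79.9
```

Request:
{"name": "arm_command", "arguments": {"grip": [1,1,1,1,1], "offset": [[0,0,0.02],[0,0,0.04],[0,0,0.05],[0,0,0.05],[0,0,0.05]], "turn": [0,0,0,0,0]}}

```text
t: 25.32
tool_pos: [0.5481, -0.0678, 0.0733]
orientation: [0.407, 0.914, 0.0, 0.001]
force: [-4.9, -0.3, 19.3]
grip_width: 0.0192
gripper_force: 81.4
```

Fully seated: mouth at 16 mm, 19 N down. Now a quick play check to make sure it isn't an oversize socket.

Request:
{"name": "arm_command", "arguments": {"grip": [1,1,1,1,1], "offset": [[0,0,-0.08],[0,0.05,-0.08],[0,0.1,-0.08],[0,0.1,-0.08],[0,0.1,-0.08]], "turn": [0,0,0,0,0]}}

```text
t: 25.73
tool_pos: [0.549, -0.0667, 0.0739]
orientation: [0.406, 0.914, -0.001, -0.001]
force: [-4.8, -10.8, 5.6]
grip_width: 0.0191
gripper_force: 80.5
```

Request:
{"name": "arm_command", "arguments": {"grip": [1,1,1,1,1], "offset": [[0,-0.05,0],[0,-0.1,0],[0,-0.15,0],[0,-0.2,0],[0,-0.2,0]], "turn": [0,0,0,0,0]}}

```text
t: 26.15
tool_pos: [0.5469, -0.0684, 0.0739]
orientation: [0.407, 0.913, 0.002, 0.001]
force: [10.5, 8.9, -7.2]
grip_width: 0.019
gripper_force: 78.9
```

Total play is about 2.7 mm out of 6 mm commanded, with ±13 N reaction. That is about 1 mm all round, so blue fits. Recentring and pressing down.

Request:
{"name": "arm_command", "arguments": {"grip": [1,1,1,1,1], "offset": [[0,0.06,0],[0,0.1,0],[0,0.1,0.05],[0,0.1,0.08],[0,0.1,0.09]], "turn": [0,0,0,0,0]}}

```text
t: 26.57
tool_pos: [0.5482, -0.0677, 0.0732]
orientation: [0.407, 0.914, 0.0, 0.001]
force: [-6.4, 0.6, 26.8]
grip_width: 0.0189
gripper_force: 84.2
```

Request:
{"name": "arm_command", "arguments": {"grip": [1,1,1,1], "offset": [[0,0,0],[0,0,0],[0,0,0],[0,0,0]], "turn": [0,0,0,0]}}

```text
t: 26.9
tool_pos: [0.5482, -0.0677, 0.0732]
orientation: [0.407, 0.914, 0.0, 0.001]
force: [-5.0, 0.6, 23.9]
grip_width: 0.0193
gripper_force: 84.0
```

```bash
python3 - <<'E'
from plan import *
plan()
c=viewer.camera("scene"); cv2.imwrite("pics/s7.png",c["image"][100:350,150:470].repeat(2,0).repeat(2,1))
E
```

```text
t 26.90 now [ 0.5482 -0.0677  0.0732] h 42.0 F [-5.   0.6 23.9] w 0.0193
```

View pics/s7.png

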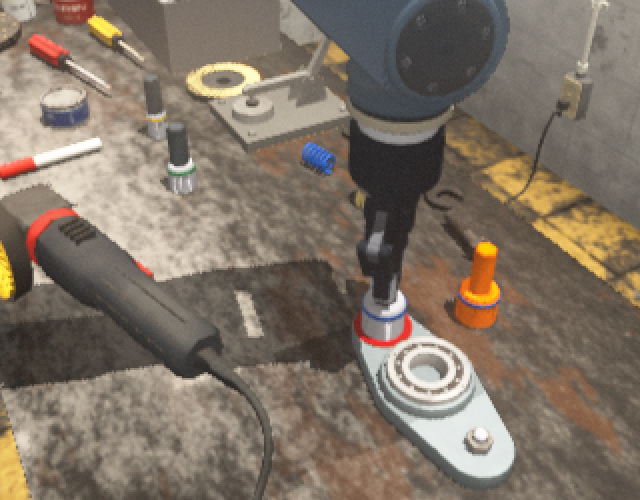

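The blue socket sits flat on the flange in the red ring, at crop (383,325). Yellow (153,105) and green (180,155) stand upright, and the spring, brush and orange look-alike are untouched. Handing in.

```bash
python3 -c "
from workcell import bot
print(bot.job_done())"
```

```text
the job is handed in; nothing more can be done
None
```

I handed the job in with the large (blue) socket pushed fully down over the marked nut to the flange and still gripped; the small and medium sockets stopped on top of the nut and stand upright on the bench again.

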